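# Fit a fan in its chassis bay and lock it

### The arm

A 6-joint arm with a two-finger parallel gripper is mounted at the origin on the work surface. World frame = base frame: x ahead of the robot, y to its left, z up, the work surface at z = 0. Lengths are in m, angles in rad, forces in N, time in s.
With the tool pointing down it reaches from about 0.375 to 0.9 m from the base axis. Payload 3.1 kg.
Tool frame: the origin (TCP) lies on the centre line of the jaws, within the pads' length; the fingertips stand robot.tip_reach ahead of it and the grasp point (between the pads) lies 8 mm behind it (robot.tip_reach is the distance from the TCP to the fingertips, in m); z points along the fingers, y is the line along which they close (so a half turn about z gives the same grasp; the last joint's range is limited). The gripper opens to 87 mm and grips with 3 to 60 N. Pads are 19 mm wide; open, the fingers measure 117 mm over their backs; the gripper's body (75 mm by 190 mm) begins 51 mm behind the grasp point.
Start: joints at [-1.5, 0.527, 1.433, -0, 1.181, -0.178], TCP at [0.155, -0.606, 0.234] pointing down, gripper open.
Joint ranges: [-3.08, 3.08], [-0.75, 2.2], [0.22, 2.44], [-1.43, 4.57], [0, 2.65], [-2.85, 2.85]. Speed limits (rad/s): [2.79, 2.79, 3.14, 3.14, 3.14, 3.14].

### API

Orientations are given as a unit quaternion [x, y, z, w].
In Python, from rig import robot gives the robot as it stands.
- The arm moves only by the tool jog_arm, never from a script. Its argument "motion" is one flat list of numbers, 7 for each row, row after row: the shift along the tool's x, y, z scaled (see below), then the turn, a rotation vector about the tool's x, y, z scaled (see below), then the gripper's target within -1 to 1 (shut at 1, half-way at 0, fully open at -1). In form: [x, y, z, rx, ry, rz, hand, x, y, z, rx, ry, rz, hand, ...]. A call has 1 to 12 rows; each row shifts and turns the commanded pose from where the row before left it, along the tool's axes as they then stand; what a row does not reach is not made up. The controller multiplies each number of a shift by 4 cm and each number of a turn by 4 degrees. A row lasts 1/8 s, in which the tool goes at most 62.5 mm and 10.7 degrees, less where a joint would pass 70% of its speed; a pose out of reach is approached as far as the arm can. A call with a number of a shift or a turn outside -1 to 1 is refused whole. A call with a gripper value outside its range is refused whole. The fingers move at their own pace and stop on an object; "grip_force" is the grip in N (left out, the last holds). Time passes only in rows, so rows that do not move let the fingers close. It gives the time, the measured TCP pose, the force, the opening and the grip force at its end, in the units of the state.
- robot.get_obs(): the state, without advancing time (a new reading comes with each control period).
- robot.camera(name): name is "side" or "top" or "wrist"; returns the picture (400x640x3 uint8, blue, green, red); there is no depth.
- robot.calibration(name): a dict with "fx", "fy", "cx", "cy" (pixels), "R" (3x3) and "t" (3): a world point X has camera coordinates R X + t; the wrist camera has in their place "T_tool_cam" (4x4, takes a point from camera to tool coordinates, whose origin is the TCP and whose axes are the flange's). Camera axes: x right, y down, z forward; pixel columns grow to the right and rows downward; lengths in m; the calibration is good to about 2 mm. The wrist camera is an equidistant fisheye: a pixel r from the principal point sees the ray r / f radians off the axis. A picture is of the moment at which its call begins: read the wrist's pose just before it. calibration takes no time and is no camera call.
- robot.hand_in(): hands the job in; it is judged then, once.
The state is a dict: "time": time; "q": joint angles; "joint_velocities": joint speeds; "joint_torque": joint torques, N m; "position": TCP position; "tool_rot": TCP orientation; "ft_force": force on the tool from outside, world axes, zero at the start; "moment": the same for the moment, N m; "grip_width": finger opening in m; "grip_force": force on a finger pad.
Only numpy, scipy, OpenCV 4.12 (cv2) and the standard library are available. Lean on these libraries where they do the work, as an engineer would, in place of code of your own. Each camera call takes 0.05 s, during which the arm holds its last target. There are 200 camera calls.

### The job

Set the small thick fan upright into the empty fan bay on the open computer tray, right down on the bay's floor, lowering it in rather than letting it fall, then let go of it. Then swing the bay's locking lever over the top of the fan until it is fully shut. Leave the large fan and the disk drive where they are.

Things in the scene. Friction and masses are not known exactly. Their poses are not given: they have to be found in the camera images.
- fan: The small thick computer fan, loose (about 250 g), black frame with grey rotor and wire guards, standing on one edge on the bench. It is 80 mm wide (its y axis), 80 mm tall (z, up) and only 38 mm thick (its x axis, the airflow direction); solid for grasping. Origin: centre of its underside. The two faces are alike, so it may go in either way round.
- bay: Open aluminium computer tray (x -65 to +215, y -110 to +100, 3 mm thick) fixed to the bench, with the empty steel fan bay and, from x = +80 mm outward and under 45 mm high, a circuit board with heat sink and memory sticks. Origin: on the bench top under the centre of the pocket; x is the thin direction of the pocket, y the wide one, z up.
- pocket (a point): Centre of the pocket's floor, 6 mm above the bench, axes as the bay. The pocket is 42 (x) by 84 mm (y) inside: about 2 mm free each side of the fan. Walls upright for 20 mm above the floor, then flaring outward as a lead-in to 28 mm above it (flare's edge 30 mm out in x, 51 mm in y). A rest post 20 mm wide stands at y -59 to -65 mm, up to 72 mm above the floor.
- lever_hinge (a point): Point on the hinge axis of the locking lever, at the bay's +y side: 65 mm in y from the pocket centre and 86 mm above the pocket floor. The axis runs along the bay's x. Its two cheeks stand at y +55 to +75 mm, up to 96 mm above the pocket floor, 34 mm over all in x with the pin.
- lever_bar (a point): Centre of the black crossbar at the free end of the locking lever, 125 mm from the hinge axis. The crossbar is 14 mm in diameter and 50 mm long, along the bay's x. It is joined to the hinge by a flat dark steel bar 16 mm wide and 6 mm thick, in line with both. Open, the lever leans away from the pocket and reaches up to 225 mm above the bench.
- lever (a joint): Angle of the locking lever in rad: 0 = fully shut (a stop), level across the pocket towards the bay's -y, its underside 3 mm above a seated fan, crossbar 60 mm past the pocket's centre; 1.57 = straight up; more = leaning outward to the bay's +y; stop at 2.4. A stiff hinge, stays where it is left; about 2 N at the crossbar moves it.
- big_fan: Bystander: larger, thinner fan of the same look, loose, standing on edge, 120 mm wide (y), 120 mm tall, 25 mm thick (x). Origin: centre of its underside. Not wanted; does not fit.
- drive: Bystander: metal disk drive lying flat, loose, 147 (x) by 102 (y) by 26 mm. Origin: centre of its underside.
Mind the look-alikes: they are no part of the job. Leave any blue or yellow look-alike of the fan alone.

How it is judged:
On the way:
1. the small fan stands fully seated in the bay and let go, the lever still open (z of fan in the frame of pocket below 0.004 m and horizontal distance between fan and pocket below 0.006 m and angle between fan's own z axis and vertical below 0.08 rad and angle between the x axis of fan and the x axis of bay, either way round below 0.12 rad and value of joint lever above 0.6 rad and contact force between fan and the fingers below 0.2 N), for 0.2 s.
At the end, for the whole second after the job is handed in: The small fan stands in the bay: its underside within 4 mm of the pocket floor, its centre within 6 mm of the pocket's centre, upright within 0.08 rad and square to the bay within 0.12 rad (either way round), at rest; the lever is shut to within 0.1 rad of its stop (z of fan in the frame of pocket below 0.004 m and horizontal distance between fan and pocket below 0.006 m and angle between fan's own z axis and vertical below 0.08 rad and angle between the x axis of fan and the x axis of bay, either way round below 0.12 rad and value of joint lever below 0.1 rad and linear speed of fan below 0.02 m/s); the robot touches nothing.
It fails at once if the fan falls freely from more than about 30 mm (faster than 0.8 m/s, out of the fingers) (linear speed of fan above 0.8 m/s and contact force between fan and the fingers below 0.1 N).
It fails at once if the large fan is moved by more than 30 mm (distance of big_fan from where it was at the start of the episode above 0.03 m).
It fails at once if the drive is moved by more than 30 mm (distance of drive from where it was at the start of the episode above 0.03 m).
It also fails if it takes over 58 s, if anything falls off the work surface, if the arm or the gripper's body presses on something with over 40 N, if the wrist force passes 120 N, or if a joint passes its speed limit or range.

## Working session

There is one attempt and no reset: what is moved stays moved. The work goes in short steps, Python scripts to look and compute and a tool call to move; the robot and the scene stay as the last step left them, time stands still between calls to the robot, and variables do not carry over. Pictures are saved under pics/ and viewed, at most 10 in all, crops included, and the job is handed in when it is done.

Besides the shell and the picture viewer there is one more tool, called after ">>>" as name(argument=value, ...), one argument or row to a line, values as JSON. jog_arm: Moves the arm, as the interface text tells. Shifts and turns lie within -1 to 1; 1 stands for 4 cm of shift or 4 degrees of turn. Its arguments: {"type":"object","properties":{"motion":{"type":"array","items":{"type":"number"}},"grip_force":{"type":"number"}},"required":["motion"]}

```bash
mkdir -p pics; ls; python3 - <<'E'
from rig import robot
import cv2
print(robot.tip_reach, robot.get_obs())
for n in ("side","top"):
    cv2.imwrite(f"pics/{n}0.png",robot.camera(n)); print(n,robot.calibration(n))
print(robot.calibration("wrist"))
E
```

```text
pics
0.011 {'time': 0.0, 'q': array([-1.49951800e+00,  5.28451159e-01,  1.43385901e+00, -1.62081318e-05,
        1.18135194e+00, -1.78508335e-01]), 'joint_velocities': array([-0.001269  , -0.00016281, -0.00102909,  0.00069767, -0.00085861,
        0.00187348]), 'joint_torque': array([ 5.63784870e-04, -4.40034306e+01, -1.76591760e+01,  6.32326794e-02,
        5.81008801e-02, -1.62421011e-04]), 'position': array([ 0.15446864, -0.60491499,  0.23259457]), 'tool_rot': array([ 9.92210045e-01,  1.24571890e-01,  4.79668640e-05, -1.03363849e-03]), 'ft_force': array([ 0.46851628, -0.59920812,  0.47235063]), 'moment': array([0.02892096, 0.00299339, 0.02613511]), 'grip_force': 0.0, 'grip_width': 0.08719839708966684}
side {'fx': 363.53124236468346, 'fy': 363.53124236468346, 'cx': 322.39761555109476, 'cy': 196.33991965678135, 'R': array([[ 0.96747741, -0.25237039,  0.01722314],
       [-0.12036438, -0.51917035, -0.8461528 ],
       [ 0.22248566,  0.81656067, -0.532662  ]]), 't': array([-0.48764209,  0.15524238,  0.78446073])}
top {'fx': 411.12703052897115, 'fy': 411.12703052897115, 'cx': 318.33791518229583, 'cy': 194.83077804466308, 'R': array([[-0.00195514, -0.99963185, -0.02706178],
       [-0.99226476,  0.00529834, -0.12402649],
       [ 0.12412421,  0.02660996, -0.99190982]]), 't': array([0.05765888, 0.50781181, 0.91549893])}
{'fx': 309.70691628693146, 'fy': 309.70691628693146, 'cx': 318.5350558101844, 'cy': 191.06632291492284, 'T_tool_cam': array([[-5.67797031e-04, -9.67457755e-01, -2.53031952e-01,
         6.93738127e-02],
       [ 9.99998962e-01, -2.14223099e-04, -1.42489768e-03,
         1.21351909e-04],
       [ 1.32432302e-03, -2.53032499e-01,  9.67456873e-01,
        -1.51060311e-01],
       [ 0.00000000e+00,  0.00000000e+00,  0.00000000e+00,
         1.00000000e+00]])}
```

View pics/side0.png

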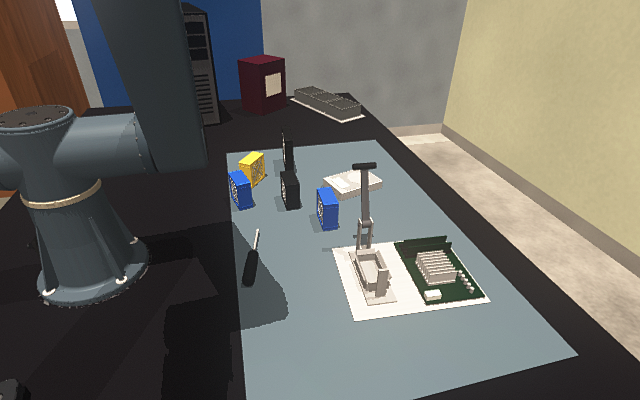

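View pics/top0.png

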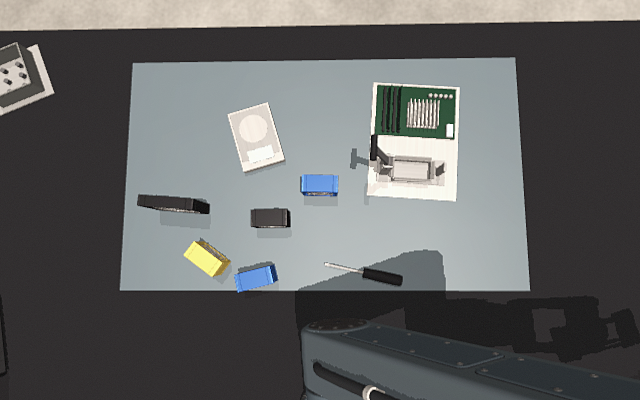

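Top view: small fan near (271,217), big fan (173,205), pocket near (411,170), lever crossbar near (375,147). Side view: the lever stands almost upright, crossbar at (365,166). A closer crop comes next, for edges.

```bash
cat > h.py <<'E'
import numpy as np, cv2
from rig import robot
def ray(name,u,v):
    c=robot.calibration(name); R=c["R"]; C=-R.T@c["t"]
    return C, R.T@np.array([(u-c["cx"])/c["fx"],(v-c["cy"])/c["fy"],1.])
def plane(name,u,v,z):
    C,d=ray(name,u,v); return C+d*(z-C[2])/d[2]
def two(n1,p1,n2,p2):
    A,a=ray(n1,*p1);B,b=ray(n2,*p2)
    s=np.linalg.lstsq(np.c_[a,-b],B-A,rcond=None)[0]
    P,Q=A+s[0]*a,B+s[1]*b; return (P+Q)/2,np.linalg.norm(P-Q)
E
python3 - <<'E'
import cv2,numpy as np
t=cv2.imread("pics/top0.png"); s=cv2.imread("pics/side0.png")
a=cv2.resize(t[125:211,355:469],None,fx=4,fy=4,interpolation=cv2.INTER_CUBIC) #456x344
b=cv2.resize(t[195:245,240:320],None,fx=4,fy=4,interpolation=cv2.INTER_CUBIC) #320x200
c=cv2.resize(s[150:310,330:410],None,fx=3,fy=3,interpolation=cv2.INTER_CUBIC) #240x480
im=np.zeros((560,800,3),np.uint8); im[:344,:456]=a; im[350:550,:320]=b; im[:480,500:740]=c
cv2.imwrite("pics/crop0.png",im)
E
```

```text
(no output)
```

View pics/crop0.png

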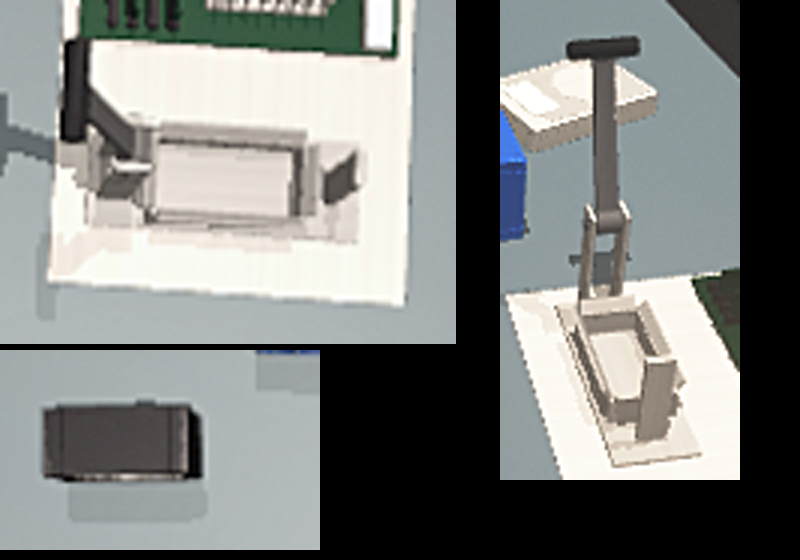

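Crop shows clean fan top corners (43,407),(188,405),(187,473),(45,475), tray near edge (50,282)-(405,303), pocket floor centre (226,180), and crossbar centre (76,90) top / (603,47) side panel.

```bash
python3 - <<'E'
from h import *
np.set_printoptions(precision=4,suppress=True)
f=np.array([plane("top",*p,.08) for p in [(250.75,209.25),(287,208.75),(286.75,225.75),(251.25,226.25)]])
print("fan",f.mean(0),[np.linalg.norm(f[i]-f[i-1]) for i in range(4)], np.degrees(np.arctan2(*((f[0]+f[3]-f[1]-f[2])[:2]*[-1,1]))))
# tray from mask: bright+green board; min-area rectangle
t=cv2.imread("pics/top0.png"); hsv=cv2.cvtColor(t,cv2.COLOR_BGR2HSV).astype(int)
m=(((hsv[...,1]<40)&(hsv[...,2]>205))|((hsv[...,0]>40)&(hsv[...,0]<85)&(hsv[...,1]>100))).astype(np.uint8)
m[:,:340]=0; m[:,480:]=0; m[:60]=0; m[220:]=0
m=cv2.morphologyEx(m,cv2.MORPH_CLOSE,np.ones((9,9)))
k=max(cv2.findContours(m,0,2)[0],key=cv2.contourArea)
q=cv2.boxPoints(cv2.minAreaRect(k)); print(q)
for nm,c in (("mask",q),("eye",np.array([(367.5,195.5),(374,83),(460,87),(456.25,200.75)]))):
    w=np.array([plane("top",*p,.003) for p in c]); w=w[np.argsort(w[:,0])]
    print(nm,w[:,:2].tolist())
    lo=w[:2][np.argsort(-w[:2,1])]; hi=w[2:][np.argsort(-w[2:,1])]
    src=np.array([[-.065,.1],[-.065,-.11],[.215,.1],[.215,-.11]],np.float32)
    M=np.vstack([lo,hi])[:,:2]
    a=src-src.mean(0);b=M-M.mean(0); th=np.arctan2((a[:,0]*b[:,1]-a[:,1]*b[:,0]).sum(),(a*b).sum())
    R=np.array([[np.cos(th),-np.sin(th)],[np.sin(th),np.cos(th)]]); o=M.mean(0)-R@src.mean(0)
    print("yaw",np.degrees(th),"origin",o,"res",np.linalg.norm(b-a@R.T,axis=1))
    P,e=two("top",(374,147.5),"side",(364.3,165.7)); print("bar",P,e,"in bay",R.T@(P[:2]-o))
print("floor",plane("top",411.5,170,.006))
E
```

```text
fan [0.4529 0.1625 0.08  ] [np.float64(0.03719851272526866), np.float64(0.07954400409381415), np.float64(0.03707207807724164), np.float64(0.07749644086754931)] 0.5762812829303581
[[366.56   196.1072]
 [373.0316  81.7754]
 [461.9543  86.8087]
 [455.4827 201.1405]]
mask [[0.49502009859725354, -0.2660249824669058], [0.5080398769411894, -0.057685281969070495], [0.7748565987426117, -0.29367875227156554], [0.7904833662580194, -0.07816907701372162]]
yaw -4.522761019232459 origin [ 0.5677 -0.163 ] res [0.0028 0.0017 0.0022 0.0043]
bar [ 0.5758 -0.0545  0.2102] 0.0008071592476037003 in bay [-0.0006  0.1088]
eye [[0.4959349659262932, -0.2678538482422803], [0.509477402627044, -0.059930198071360574], [0.7744319828075059, -0.2889437537862971], [0.7873189000247256, -0.08047786778310873]]
yaw -4.047193622501143 origin [ 0.5673 -0.164 ] res [0.0003 0.0018 0.0018 0.0004]
bar [ 0.5758 -0.0545  0.2102] 0.0008071592476037003 in bay [0.0007 0.1099]
floor [ 0.5695 -0.1648  0.006 ]
```

```bash
cat >> h.py <<'E'
from scipy.spatial.transform import Rotation as Ro, Slerp
def rot(yaw,tilt=0):   # tool x at yaw (deg), pointing down, tilted about tool y
    y=np.radians(yaw); return Ro.from_matrix(np.array([[np.cos(y),np.sin(y),0],[np.sin(y),-np.cos(y),0],[0,0,-1]]))*Ro.from_euler('y',tilt,degrees=True)
def rows(ps,Rs,hand,p0=None,R0=None):
    o=robot.get_obs()
    p=o["position"] if p0 is None else p0; R=Ro.from_quat(o["tool_rot"]) if R0 is None else R0
    out=[]
    for pt,Rt in zip(ps,Rs):
        r=[*np.round(R.inv().apply(pt-p)/.04,2),*np.round(np.degrees((R.inv()*Rt).as_rotvec())/4,2)]
        out.append(r+[hand]); p=p+R.apply(np.array(r[:3])*.04); R=R*Ro.from_rotvec(np.radians(np.array(r[3:])*4))
    a=np.array(out); print("max",abs(a[:,:6]).max())
    for i in range(0,len(a),12): print([float(round(x,2))+0 for x in a[i:i+12].ravel()])
def line(pt,Rt,n,hand):
    o=robot.get_obs(); R=Ro.from_quat(o["tool_rot"]); s=np.arange(1,n+1)/n
    rows([o["position"]+(pt-o["position"])*k for k in s],Slerp([0,1],Ro.concatenate([R,Rt]))(s),hand)
E
python3 - <<'E'
from h import *
o=robot.get_obs(); n=30; s=np.arange(1,n+1)/n
th=np.radians(-75.7+(19.7+75.7)*s); r=.624+(.481-.624)*s; z=np.interp(s,[0,.25,.8,1],[.233,.30,.30,.235])
ps=np.c_[r*np.cos(th),r*np.sin(th),z]
Rs=Slerp([0,1],Ro.concatenate([Ro.from_quat(o["tool_rot"]),rot(90.6,0)]))(s)
rows(ps,Rs,-1)
E
```

```text
max 0.85
[0.85, -0.15, -0.23, 0.0, 0.0, -0.64, -1.0, 0.85, -0.15, -0.22, 0.0, 0.0, -0.63, -1.0, 0.85, -0.17, -0.23, 0.0, 0.0, -0.64, -1.0, 0.83, -0.17, -0.22, 0.0, 0.0, -0.63, -1.0, 0.82, -0.18, -0.22, 0.0, 0.0, -0.64, -1.0, 0.82, -0.18, -0.22, 0.0, 0.0, -0.63, -1.0, 0.81, -0.2, -0.23, 0.0, -0.01, -0.64, -1.0, 0.8, -0.21, -0.11, 0.0, 0.0, -0.64, -1.0, 0.79, -0.21, 0.0, -0.01, 0.0, -0.63, -1.0, 0.78, -0.22, 0.0, 0.0, 0.0, -0.64, -1.0, 0.77, -0.23, 0.0, 0.0, 0.0, -0.63, -1.0, 0.76, -0.23, 0.01, 0.0, 0.0, -0.64, -1.0]
[0.76, -0.24, 0.0, 0.0, 0.0, -0.63, -1.0, 0.74, -0.26, 0.0, 0.0, 0.0, -0.64, -1.0, 0.74, -0.25, 0.0, 0.0, 0.0, -0.64, -1.0, 0.72, -0.27, 0.0, 0.0, 0.0, -0.63, -1.0, 0.72, -0.27, 0.0, 0.0, 0.0, -0.64, -1.0, 0.71, -0.28, 0.0, 0.0, 0.0, -0.63, -1.0, 0.69, -0.28, 0.0, 0.0, 0.0, -0.64, -1.0, 0.69, -0.29, 0.0, 0.0, -0.01, -0.63, -1.0, 0.68, -0.3, 0.0, 0.0, 0.0, -0.64, -1.0, 0.67, -0.3, 0.0, 0.0, 0.0, -0.64, -1.0, 0.66, -0.3, 0.0, 0.0, 0.0, -0.63, -1.0, 0.65, -0.32, 0.0, -0.01, 0.0, -0.64, -1.0]
[0.63, -0.32, 0.27, 0.0, 0.0, -0.63, -1.0, 0.63, -0.32, 0.27, 0.0, 0.0, -0.64, -1.0, 0.62, -0.33, 0.27, 0.0, 0.0, -0.63, -1.0, 0.61, -0.33, 0.28, 0.0, 0.0, -0.64, -1.0, 0.6, -0.34, 0.27, 0.0, 0.0, -0.64, -1.0, 0.59, -0.34, 0.27, 0.0, 0.0, -0.63, -1.0]
```

>>> jog_arm(
  motion=[0.85, -0.15, -0.23, 0, 0, -0.64, -1, 0.85, -0.15, -0.23, 0, 0, -0.64, -1, 0.85, -0.17, -0.23, 0, 0, -0.64, -1, 0.83, -0.17, -0.22, 0, 0, -0.63, -1, 0.82, -0.18, -0.22, 0, 0, -0.64, -1, 0.82, -0.18, -0.22, 0, 0, -0.63, -1, 0.81, -0.2, -0.23, 0, 0, -0.64, -1, 0.8, -0.21, -0.11, 0, 0, -0.64, -1, 0.79, -0.21, 0, 0, 0, -0.63, -1, 0.78, -0.22, 0, 0, 0, -0.64, -1, 0.77, -0.23, 0, 0, 0, -0.63, -1, 0.76, -0.23, 0, 0, 0, -0.64, -1],
)

```text
time: 1.6
position: [0.4496, -0.3447, 0.3007]
tool_rot: [0.924, 0.382, -0.0, -0.001]
ft_force: [0.0, 0.5, 0.1]
grip_width: 0.0865
grip_force: 0.0
```

>>> jog_arm(
  motion=[0.76, -0.24, 0, 0, 0, -0.63, -1, 0.74, -0.26, 0, 0, 0, -0.64, -1, 0.74, -0.25, 0, 0, 0, -0.64, -1, 0.72, -0.27, 0, 0, 0, -0.63, -1, 0.72, -0.27, 0, 0, 0, -0.64, -1, 0.71, -0.28, 0, 0, 0, -0.63, -1, 0.69, -0.28, 0, 0, 0, -0.64, -1, 0.69, -0.29, 0, 0, 0, -0.63, -1, 0.68, -0.3, 0, 0, 0, -0.64, -1, 0.67, -0.3, 0, 0, 0, -0.64, -1, 0.66, -0.3, 0, 0, 0, -0.63, -1, 0.65, -0.32, 0, 0, 0, -0.64, -1],
)

```text
time: 3.1
position: [0.5088, 0.0065, 0.3007]
tool_rot: [0.791, 0.612, -0.0, -0.0]
ft_force: [-0.7, -0.2, 0.0]
grip_width: 0.087
grip_force: 0.0
```

>>> jog_arm(
  motion=[0.63, -0.32, 0.27, 0, 0, -0.63, -1, 0.63, -0.32, 0.27, 0, 0, -0.64, -1, 0.62, -0.33, 0.27, 0, 0, -0.63, -1, 0.61, -0.33, 0.28, 0, 0, -0.64, -1, 0.6, -0.34, 0.27, 0, 0, -0.64, -1, 0.59, -0.34, 0.27, 0, 0, -0.63, -1, 0, 0, 0, 0, 0, 0, -1, 0, 0, 0, 0, 0, 0, -1],
)

```text
time: 4.1
position: [0.4529, 0.1616, 0.2361]
tool_rot: [0.703, 0.711, 0.0, 0.0]
ft_force: [-0.2, 0.5, -0.4]
grip_width: 0.0868
grip_force: 0.0
```

```bash
python3 - <<'E'
from h import *
o=robot.get_obs(); print(o["time"],o["position"],o["tool_rot"],o["q"]); im=robot.camera("wrist"); np.save("pics/w1.npy",np.r_[o["position"],o["tool_rot"]]); cv2.imwrite("pics/w1.png",im)
E
```

```text
4.1 [0.45294303 0.16155817 0.23613738] [7.03261662e-01 7.10930959e-01 1.65134918e-04 4.22830450e-04] [ 1.09980109e-01  3.30708426e-01  1.78184537e+00 -5.24555997e-04
  1.02824998e+00  9.94046918e-02]
```

View pics/w1.png

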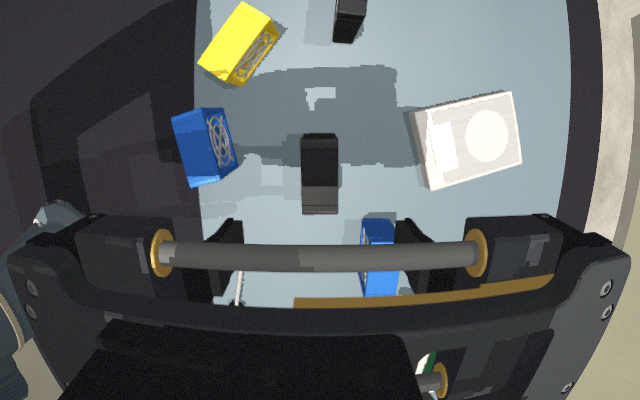

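Wrist view: small fan under the jaws, cols 302-338, top face down to row 213; gripper shadow splits its top at row 190. Casting those corners on z = 0.08, then approaching.

```bash
cat >> h.py <<'E'
def wplane(u,v,z,pose):
    c=robot.calibration("wrist"); T=c["T_tool_cam"]; a=np.array([u-c["cx"],v-c["cy"]]); r=np.linalg.norm(a); t=r/c["fx"]
    d=np.r_[a/r*np.sin(t),np.cos(t)]; R=Ro.from_quat(pose[3:]); C=pose[:3]+R.apply(T[:3,3]); d=R.apply(T[:3,:3]@d)
    return C+d*(z-C[2])/d[2]
E
python3 - <<'E'
from h import *
np.set_printoptions(precision=4,suppress=True)
po=np.load("pics/w1.npy"); im=cv2.imread("pics/w1.png"); g=cv2.cvtColor(im,cv2.COLOR_BGR2GRAY).astype(int)
print("col320",g[125:220:1,320].tolist()); print("row205",g[205,295:345].tolist()); print("row170",g[170,295:345].tolist())
for p in [(303,213),(337,213),(338,140),(302,140)]: print(p,wplane(*p,.08,po))
line(np.array([.453,.1615,.15]),rot(90.6,12),5,-1)
E
```

```text
col320 [126, 122, 125, 122, 121, 126, 125, 103, 57, 29, 23, 30, 23, 32, 43, 52, 47, 44, 47, 42, 48, 43, 47, 39, 32, 32, 34, 37, 36, 34, 32, 36, 34, 37, 38, 37, 37, 36, 38, 34, 35, 43, 32, 32, 36, 33, 36, 37, 24, 35, 31, 40, 29, 36, 33, 32, 36, 28, 30, 31, 32, 60, 82, 82, 83, 84, 80, 79, 82, 81, 77, 79, 81, 83, 77, 78, 76, 82, 79, 76, 51, 70, 77, 77, 76, 78, 93, 92, 78, 137, 189, 190, 189, 189, 190]
row205 [194, 193, 193, 192, 192, 187, 158, 69, 57, 60, 49, 53, 56, 57, 53, 58, 51, 56, 53, 52, 57, 53, 54, 51, 54, 51, 54, 54, 52, 52, 54, 55, 51, 52, 50, 55, 52, 55, 60, 61, 57, 53, 74, 154, 186, 188, 188, 187, 188, 187]
row170 [180, 179, 178, 178, 180, 163, 29, 33, 36, 36, 30, 32, 37, 33, 37, 34, 31, 35, 28, 34, 36, 35, 30, 32, 31, 33, 36, 36, 36, 36, 36, 37, 38, 34, 36, 38, 35, 36, 32, 33, 36, 30, 49, 98, 122, 120, 121, 181, 188, 189]
(303, 213) [0.4375 0.1265 0.08  ]
(337, 213) [0.4732 0.1269 0.08  ]
(338, 140) [0.4724 0.203  0.08  ]
(302, 140) [0.4366 0.2026 0.08  ]
max 0.6
[0.0, 0.0, 0.43, 0.0, 0.6, 0.0, -1.0, -0.02, 0.0, 0.43, 0.01, 0.6, 0.0, -1.0, -0.03, -0.01, 0.43, 0.0, 0.6, 0.0, -1.0, -0.05, 0.0, 0.43, 0.01, 0.6, 0.0, -1.0, -0.08, 0.0, 0.43, 0.0, 0.6, 0.0, -1.0]
```

```bash
python3 - <<'E'
from h import *
o=robot.get_obs(); R0=Ro.from_quat(o["tool_rot"]); p0=o["position"]; R1=rot(90.6,12)
a=np.array([.4545,.165,.14]); b=np.array([.4545,.165,.054])
s=np.arange(1,6)/5
rows([*(p0+(a-p0)*k for k in s),*(a+(b-a)*k for k in np.arange(1,6)/5)],[*Slerp([0,1],Ro.concatenate([R0,R1]))(s)]+[R1]*5,-1)
E
```

```text
max 0.6
[0.02, 0.01, 0.48, 0.0, 0.6, 0.0, -1.0, 0.0, 0.0, 0.48, 0.01, 0.6, 0.0, -1.0, -0.03, 0.01, 0.48, 0.0, 0.6, 0.0, -1.0, -0.04, 0.0, 0.49, 0.01, 0.6, 0.0, -1.0, -0.06, 0.01, 0.47, 0.0, 0.6, 0.0, -1.0, -0.09, 0.0, 0.42, 0.0, 0.0, 0.0, -1.0, -0.09, 0.0, 0.42, 0.0, 0.0, 0.0, -1.0, -0.09, 0.0, 0.42, 0.0, 0.0, 0.0, -1.0, -0.09, 0.0, 0.43, 0.0, 0.0, 0.0, -1.0, -0.09, 0.0, 0.42, 0.0, 0.0, 0.0, -1.0]
```

>>> jog_arm(
  motion=[0.02, 0.01, 0.48, 0, 0.6, 0, -1, 0, 0, 0.48, 0, 0.6, 0, -1, -0.03, 0.01, 0.48, 0, 0.6, 0, -1, -0.04, 0, 0.49, 0, 0.6, 0, -1, -0.06, 0.01, 0.47, 0, 0.6, 0, -1, -0.09, 0, 0.42, 0, 0, 0, -1, -0.09, 0, 0.42, 0, 0, 0, -1, -0.09, 0, 0.42, 0, 0, 0, -1, -0.09, 0, 0.43, 0, 0, 0, -1, -0.09, 0, 0.42, 0, 0, 0, -1, 0, 0, 0, 0, 0, 0, -1],
)

```text
time: 5.52
position: [0.4541, 0.1646, 0.0528]
tool_rot: [0.7, 0.706, 0.073, -0.075]
ft_force: [0.6, 0.7, -0.2]
grip_width: 0.0873
grip_force: 0.0
```

>>> jog_arm(
  motion=[0, 0, 0, 0, 0, 0, 0, 0, 0, 0, 0, 0, 0, 0, 0, 0, 0, 0, 0, 0, 1, 0, 0, 0, 0, 0, 0, 1, 0, 0, 0, 0, 0, 0, 1, 0, 0, 0, 0, 0, 0, 1],
  grip_force=20,
)

```text
time: 6.28
position: [0.4536, 0.1655, 0.0535]
tool_rot: [0.699, 0.707, 0.074, -0.074]
ft_force: [-0.4, -0.3, 1.4]
grip_width: 0.038
grip_force: 20.0
```

```bash
cat >> h.py <<'E'
def via(pts,Rts,ns,hand):   # waypoints, orientations, rows per leg
    o=robot.get_obs(); p=o["position"]; R=Ro.from_quat(o["tool_rot"]); P=[];Q=[]
    for pt,Rt,n in zip(pts,Rts,ns):
        s=np.arange(1,n+1)/n; pt=np.array(pt,float)
        P+=[p+(pt-p)*k for k in s]; Q+=[*Slerp([0,1],Ro.concatenate([R,Rt]))(s)]; p,R=pt,Rt
    rows(P,Q,hand)
E
python3 - <<'E'
from h import *
R1=rot(85.8,12); R0=Ro.from_quat(robot.get_obs()["tool_rot"])
via([(.4536,.1655,.21),(.50,.05,.33),(.56,-.264,.30),(.56,-.264,.18)],[R0,R0,R1,R1],[5,5,9,4],1)
E
```

```text
max 0.87
[0.16, 0.0, -0.77, 0.0, 0.0, 0.0, 1.0, 0.17, 0.0, -0.76, 0.0, 0.0, 0.0, 1.0, 0.16, 0.0, -0.77, 0.0, 0.0, 0.0, 1.0, 0.16, 0.0, -0.76, 0.0, 0.0, 0.0, 1.0, 0.16, 0.0, -0.77, 0.0, 0.0, 0.0, 1.0, -0.44, 0.23, -0.7, 0.0, 0.0, 0.0, 1.0, -0.44, 0.22, -0.71, 0.0, 0.0, 0.0, 1.0, -0.44, 0.23, -0.71, 0.0, 0.0, 0.0, 1.0, -0.45, 0.22, -0.71, 0.0, 0.0, 0.0, 1.0, -0.44, 0.23, -0.7, 0.0, 0.0, 0.0, 1.0, -0.87, 0.16, -0.1, -0.03, 0.0, 0.13, 1.0, -0.87, 0.16, -0.1, -0.03, 0.0, 0.13, 1.0]
[-0.87, 0.18, -0.1, -0.02, 0.0, 0.13, 1.0, -0.87, 0.18, -0.1, -0.03, 0.0, 0.14, 1.0, -0.87, 0.19, -0.1, -0.03, 0.0, 0.13, 1.0, -0.86, 0.19, -0.1, -0.03, 0.0, 0.13, 1.0, -0.86, 0.21, -0.1, -0.02, 0.0, 0.13, 1.0, -0.86, 0.21, -0.1, -0.03, 0.0, 0.13, 1.0, -0.86, 0.23, -0.09, -0.03, 0.0, 0.13, 1.0, -0.16, 0.0, 0.73, 0.0, 0.0, 0.0, 1.0, -0.15, 0.0, 0.73, 0.0, 0.0, 0.0, 1.0, -0.16, 0.0, 0.74, 0.0, 0.0, 0.0, 1.0, -0.15, 0.0, 0.73, 0.0, 0.0, 0.0, 1.0]
```

>>> jog_arm(
  motion=[0.16, 0, -0.77, 0, 0, 0, 1, 0.17, 0, -0.76, 0, 0, 0, 1, 0.16, 0, -0.77, 0, 0, 0, 1, 0.16, 0, -0.76, 0, 0, 0, 1, 0.16, 0, -0.77, 0, 0, 0, 1, -0.44, 0.23, -0.7, 0, 0, 0, 1, -0.44, 0.22, -0.71, 0, 0, 0, 1, -0.44, 0.23, -0.71, 0, 0, 0, 1, -0.45, 0.22, -0.71, 0, 0, 0, 1, -0.44, 0.23, -0.7, 0, 0, 0, 1, -0.87, 0.16, -0.1, -0.03, 0, 0.13, 1, -0.87, 0.16, -0.1, -0.03, 0, 0.13, 1],
)

```text
time: 7.78
position: [0.5128, -0.0204, 0.3228]
tool_rot: [0.706, 0.701, 0.074, -0.074]
ft_force: [-0.0, 0.1, -2.4]
grip_width: 0.0379
grip_force: 20.0
```

>>> jog_arm(
  motion=[-0.87, 0.18, -0.1, -0.02, 0, 0.13, 1, -0.87, 0.18, -0.1, -0.03, 0, 0.14, 1, -0.87, 0.19, -0.1, -0.03, 0, 0.13, 1, -0.86, 0.19, -0.1, -0.03, 0, 0.13, 1, -0.86, 0.21, -0.1, -0.02, 0, 0.13, 1, -0.86, 0.21, -0.1, -0.03, 0, 0.13, 1, -0.86, 0.23, -0.09, -0.03, 0, 0.13, 1, -0.16, 0, 0.73, 0, 0, 0, 1, -0.15, 0, 0.73, 0, 0, 0, 1, -0.16, 0, 0.74, 0, 0, 0, 1, -0.15, 0, 0.73, 0, 0, 0, 1, 0, 0, 0, 0, 0, 0, 1],
)

```text
time: 9.28
position: [0.5579, -0.2622, 0.1769]
tool_rot: [0.728, 0.677, 0.076, -0.075]
ft_force: [0.2, -0.6, -1.5]
grip_width: 0.0378
grip_force: 20.0
```

```bash
python3 - <<'E'
from h import *
o=robot.get_obs(); print(o["time"],o["position"],o["tool_rot"],o["grip_width"],o["ft_force"]); im=robot.camera("wrist"); np.save("pics/w2.npy",np.r_[o["position"],o["tool_rot"]]); cv2.imwrite("pics/w2.png",im)
E
```

```text
9.275 [ 0.55794437 -0.26216891  0.17687623] [ 0.72849392  0.67666543  0.07589426 -0.07523677] 0.037837775962272495 [ 0.2022474  -0.59568361 -1.48100053]
```

View pics/w2.png

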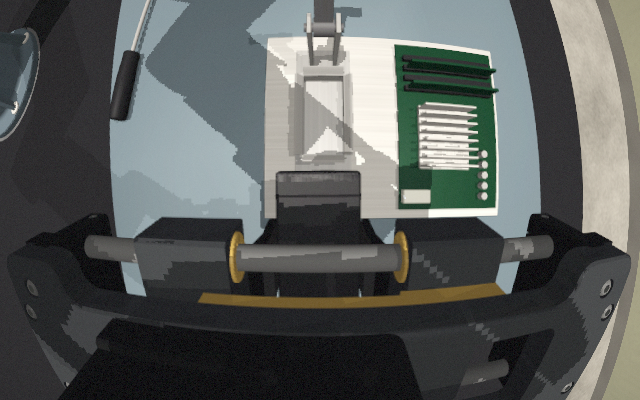

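Wrist view from beside the bay: pocket around (325,110), lever hinge at (322,28), held fan's +y edge near row 172-180, cols 277-360. I'll zoom for edges.

```bash
python3 - <<'E'
import cv2
im=cv2.imread("pics/w2.png")
cv2.imwrite("pics/w2c.png",cv2.resize(im[50:195,262:402],None,fx=4,fy=4,interpolation=cv2.INTER_CUBIC))
E
```

```text
(no output)
```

View pics/w2c.png

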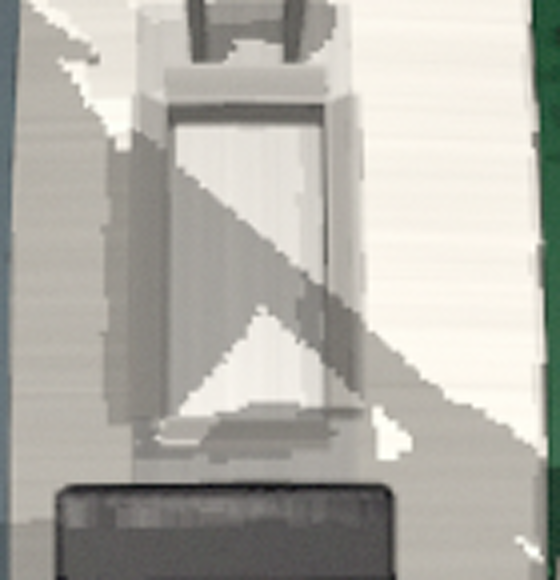

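```bash
python3 - <<'E'
from h import *
np.set_printoptions(precision=4,suppress=True)
po=np.load("pics/w2.npy"); W=lambda x,y,z: wplane(262+x/4,50+y/4,z,po)
R=Ro.from_quat(po[3:]); print("tool x yaw",np.degrees(np.arctan2(*R.as_matrix()[[1,0],0])))
for n,a,b,z in [("inner L/R @y150",(168,150),(327,150),.026),("inner L/R @380",(168,380),(326,380),.026),("flare L/R",(133,250),(362,250),.034),("floor L/R",(171,180),(325,180),.006),
  ("+y inner",(168,104),(325,104),.026),("+y floor",(172,123),(324,123),.006),("+y flare",(165,66),(327,66),.034),("-y flare",(165,450),(330,450),.034),("fan +y top",(57,487),(394,487),po[2]+.0265),("fan +y bot",(57,487),(394,487),po[2]-.0535)]:
    A,B=W(*a,z),W(*b,z); print(n,A[:2],B[:2],"mid",((A+B)/2)[:2],"len",np.linalg.norm(A-B))
u=np.radians(-4.2); ey=np.array([-np.sin(u),np.cos(u)]); ex=np.array([np.cos(u),np.sin(u)])
print("TCP in y-bay axis",po[:2]@ey,"x",po[:2]@ex)
for n,p,z in [("+y inner",(246,104),.026),("+y floor",(246,123),.006),("+y flare",(246,66),.034),("fan top",(225,487),po[2]+.0265),("fan bot",(225,487),po[2]-.0535)]:
    q=W(*p,z)[:2]; print(n,"y",q@ey,"x",q@ex)
print("origin top cam",np.array([.5675,-.1635])@ey,np.array([.5675,-.1635])@ex)
E
```

```text
tool x yaw 85.73175363513458
inner L/R @y150 [ 0.5518 -0.1313] [ 0.593  -0.1342] mid [ 0.5724 -0.1327] len 0.04127339207348578
inner L/R @380 [ 0.5477 -0.1919] [ 0.5876 -0.1948] mid [ 0.5677 -0.1934] len 0.04008764490744011
flare L/R [ 0.5416 -0.1592] [ 0.5987 -0.1633] mid [ 0.5701 -0.1613] len 0.0572684181408714
floor L/R [ 0.5514 -0.134 ] [ 0.5936 -0.137 ] mid [ 0.5725 -0.1355] len 0.042339152354538674
+y inner [ 0.5526 -0.1184] [ 0.5936 -0.1214] mid [ 0.5731 -0.1199] len 0.04106170796019404
+y floor [ 0.5528 -0.1173] [ 0.5948 -0.1203] mid [ 0.5738 -0.1188] len 0.042152672116728296
+y flare [ 0.5528 -0.1106] [ 0.5942 -0.1135] mid [ 0.5735 -0.1121] len 0.04158315496452354
-y flare [ 0.546  -0.2101] [ 0.5866 -0.2131] mid [ 0.5663 -0.2116] len 0.040709577644992515
fan +y top [ 0.5426 -0.2225] [ 0.5796 -0.2253] mid [ 0.5611 -0.2239] len 0.037162801967748384
fan +y bot [ 0.5312 -0.22  ] [ 0.5901 -0.2243] mid [ 0.5607 -0.2222] len 0.05905198555145078
TCP in y-bay axis -0.22060200706612443 x 0.5756467769335961
+y inner y -0.07777986518444276 x 0.5801962072965574
+y floor y -0.07660791228782371 x 0.5803882934562589
+y flare y -0.06994566624515003 x 0.5801500799105253
fan top y -0.18224997003369214 x 0.5759356999803311
fan bot y -0.1805744955422768 x 0.5753764757010402
origin top cam -0.12149824015626792 0.5779504110552478
```

```bash
python3 - <<'E'
from h import *
u=np.radians(-4.2); ey=np.array([-np.sin(u),np.cos(u)]); ex=np.array([np.cos(u),np.sin(u)])
w=.57935*ex-.1186*ey; print(w); R1=rot(85.8,12)
via([(*w,.177),(*w,.10),(*w,.06)],[R1]*3,[4,4,6],1)
E
```

```text
[ 0.56910809 -0.16071205]
max 0.63
[0.63, 0.01, 0.15, -0.01, -0.01, 0.0, 1.0, 0.62, 0.02, 0.14, -0.01, -0.01, 0.0, 1.0, 0.63, 0.01, 0.15, -0.01, 0.0, -0.01, 1.0, 0.63, 0.02, 0.14, -0.02, -0.01, 0.0, 1.0, -0.1, 0.0, 0.47, 0.0, 0.0, 0.0, 1.0, -0.11, 0.0, 0.47, 0.0, 0.0, 0.0, 1.0, -0.1, 0.0, 0.47, 0.0, 0.0, 0.0, 1.0, -0.1, 0.0, 0.47, 0.0, 0.0, 0.0, 1.0, -0.03, 0.0, 0.17, 0.0, 0.0, 0.0, 1.0, -0.03, 0.0, 0.16, 0.0, 0.0, 0.0, 1.0, -0.04, 0.0, 0.16, 0.0, 0.0, 0.0, 1.0, -0.03, 0.0, 0.17, 0.0, 0.0, 0.0, 1.0]
[-0.04, 0.0, 0.16, 0.0, 0.0, 0.0, 1.0, -0.03, 0.0, 0.16, 0.0, 0.0, 0.0, 1.0]
```

>>> jog_arm(
  motion=[0.63, 0.01, 0.15, 0, 0, 0, 1, 0.62, 0.02, 0.14, 0, 0, 0, 1, 0.63, 0.01, 0.15, 0, 0, 0, 1, 0.63, 0.02, 0.14, -0.02, 0, 0, 1, -0.1, 0, 0.47, 0, 0, 0, 1, -0.11, 0, 0.47, 0, 0, 0, 1, -0.1, 0, 0.47, 0, 0, 0, 1, -0.1, 0, 0.47, 0, 0, 0, 1, 0, 0, 0, 0, 0, 0, 1],
)

```text
time: 10.45
position: [0.5692, -0.1595, 0.1005]
tool_rot: [0.728, 0.677, 0.077, -0.072]
ft_force: [0.4, -1.2, -2.1]
grip_width: 0.0375
grip_force: 20.0
```

```bash
python3 - <<'E'
from h import *
o=robot.get_obs(); print(o["time"],o["position"],o["tool_rot"],o["ft_force"]); im=robot.camera("wrist"); s=robot.camera("side"); t=robot.camera("top"); np.save("pics/w3.npy",np.r_[o["position"],o["tool_rot"]]); cv2.imwrite("pics/w3r.png",im)
a=cv2.resize(im[100:260,240:400],None,fx=2.5,fy=2.5,interpolation=cv2.INTER_CUBIC); b=cv2.resize(s[190:310,320:420],None,fx=4,fy=4,interpolation=cv2.INTER_CUBIC)
out=np.zeros((480,800,3),np.uint8); out[:400,:400]=a; out[:,400:]=b; cv2.imwrite("pics/w3.png",out)
E
```

```text
10.45 [ 0.56923961 -0.15951024  0.10045161] [ 0.72807075  0.67735809  0.07659337 -0.07233571] [ 0.37058821 -1.16050397 -2.06859405]
```

View pics/w3.png

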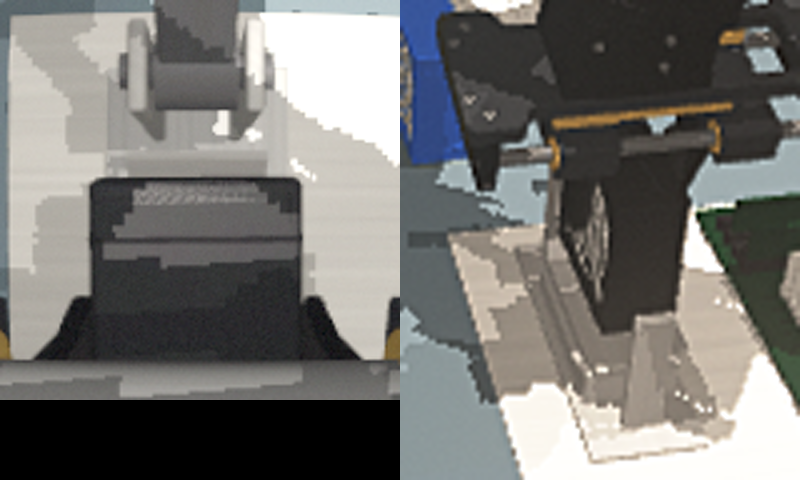

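Fan hangs over the pocket: fan cols 91-301 (centre 196), hinge cheeks centred at 198, so x is aligned; hinge row 85 and fan edge row 180 check the y.

```bash
python3 - <<'E'
from h import *
po=np.load("pics/w3.npy"); R=Ro.from_quat(po[3:]); M=R.as_matrix()
u=np.radians(-4.2); ey=np.array([-np.sin(u),np.cos(u)]); ex=np.array([np.cos(u),np.sin(u)])
print("yaw",np.degrees(np.arctan2(M[1,0],M[0,0])),"tool z",M[:,2],"tool y",M[:,1])
W=lambda x,y,z: wplane(240+x/2.5,100+y/2.5,z,po)[:2]
h=W(198,85,.092); f=W(196,180,po[2]+.0265); e=W(187,152,.034)
for n,q,d in (("hinge->pocket",h,.065),("fan centre",f,.040),("flare->pocket",e,.051),("TCP",po[:2],0)): print(n,"x",q@ex,"y",q@ey-d)
E
```

```text
yaw 85.85720174957869 tool z [ 0.01353642  0.20909331 -0.977802  ] tool y [ 0.9974101  -0.07190711 -0.00156875]
hinge->pocket x 0.5799512433886086 y -0.12237514287052882
fan centre x 0.5795662154512071 y -0.11907368206830818
flare->pocket x 0.5767921566321551 y -0.12019618766068887
TCP x 0.5793931509298942 y -0.11739179147285789
```

>>> jog_arm(
  motion=[-0.06, 0, 0.16, 0, 0, 0, 1, -0.06, 0, 0.16, 0, 0, 0, 1, -0.03, 0, 0.16, 0, 0, 0, 1, -0.03, 0, 0.16, 0, 0, 0, 1, 0, 0, 0, 0, 0, 0, 1],
)

```text
time: 11.22
position: [0.5705, -0.1609, 0.0757]
tool_rot: [0.729, 0.676, 0.079, -0.072]
ft_force: [1.2, 6.9, 7.3]
grip_width: 0.0377
grip_force: 20.0
```

>>> jog_arm(
  motion=[-0.03, 0, 0.16, 0, 0, 0, 1, -0.02, 0, 0.1, 0, 0, 0, 1, 0, 0, 0, 0, 0, 0, 1],
)

```text
time: 11.6
position: [0.5707, -0.1592, 0.0663]
tool_rot: [0.729, 0.676, 0.08, -0.073]
ft_force: [1.6, 10.0, 12.3]
grip_width: 0.0378
grip_force: 20.0
```

>>> jog_arm(
  motion=[0.05, 0, 0, 0, 0, 0, 1, 0.03, 0, 0.04, 0, 0, 0, 1, 0, 0, 0, 0, 0, 0, 1],
)

```text
time: 11.98
position: [0.5709, -0.1581, 0.065]
tool_rot: [0.728, 0.677, 0.078, -0.071]
ft_force: [0.6, 5.3, 11.4]
grip_width: 0.0379
grip_force: 20.0
```

>>> jog_arm(
  motion=[0.05, 0, 0, 0, 0, 0, 1, 0.02, 0, 0.05, 0, 0, 0, 1, 0, 0, 0.05, 0, 0, 0, 1, 0, 0, 0, 0, 0, 0, 1],
)

```text
time: 12.48
position: [0.5709, -0.1575, 0.0612]
tool_rot: [0.728, 0.677, 0.077, -0.07]
ft_force: [-2.2, -3.0, 10.1]
grip_width: 0.0377
grip_force: 20.0
```

>>> jog_arm(
  motion=[-0.03, 0, 0.05, 0, 0, 0, 1, -0.01, 0, 0.05, 0, 0, 0, 1, 0, 0, 0, 0, 0, 0, 1],
)

```text
time: 12.85
position: [0.5709, -0.1597, 0.058]
tool_rot: [0.728, 0.678, 0.076, -0.069]
ft_force: [-5.8, -7.0, 17.3]
grip_width: 0.0379
grip_force: 20.0
```

>>> jog_arm(
  motion=[0, 0, -0.03, 0, 0, 0, 0.3, 0, 0, 0, 0, 0, 0, -0.3, 0, 0, 0, 0, 0, 0, -1, 0, 0, 0, 0, 0, 0, -1, 0, 0, 0, 0, 0, 0, -1, 0, 0, 0, 0, 0, 0, -1],
)

```text
time: 13.6
position: [0.5705, -0.157, 0.0566]
tool_rot: [0.728, 0.677, 0.077, -0.071]
ft_force: [-0.6, 0.3, -0.7]
grip_width: 0.0801
grip_force: 0.0
```

```bash
python3 - <<'E'
from h import *
o=robot.get_obs(); print(o["time"],o["position"],o["tool_rot"],o["ft_force"]); R=Ro.from_quat(o["tool_rot"])
via([o["position"]+np.array([0,-.01,.10]),(.565,-.22,.19)],[R,R],[6,3],-1)
E
```

```text
13.6 [ 0.5704824  -0.15699235  0.05660047] [ 0.72848073  0.67703148  0.07699066 -0.07082827] [-0.61860431  0.3037735  -0.65843828]
max 0.42
[0.05, 0.0, -0.42, 0.0, 0.0, 0.0, -1.0, 0.04, 0.01, -0.41, 0.0, 0.0, 0.0, -1.0, 0.05, 0.0, -0.42, 0.0, 0.0, 0.0, -1.0, 0.04, 0.0, -0.41, 0.0, 0.0, 0.0, -1.0, 0.05, 0.01, -0.42, 0.0, 0.0, 0.0, -1.0, 0.05, 0.0, -0.42, 0.0, 0.0, 0.0, -1.0, -0.38, -0.01, -0.36, 0.0, 0.0, 0.0, -1.0, -0.38, -0.01, -0.37, 0.0, 0.0, 0.0, -1.0, -0.37, -0.02, -0.36, 0.0, 0.0, 0.0, -1.0]
```

>>> jog_arm(
  motion=[0.05, 0, -0.42, 0, 0, 0, -1, 0.04, 0, -0.41, 0, 0, 0, -1, 0.05, 0, -0.42, 0, 0, 0, -1, 0.04, 0, -0.41, 0, 0, 0, -1, 0.05, 0, -0.42, 0, 0, 0, -1, 0.05, 0, -0.42, 0, 0, 0, -1, -0.38, 0, -0.36, 0, 0, 0, -1, -0.38, 0, -0.37, 0, 0, 0, -1, -0.37, 0, -0.36, 0, 0, 0, -1, 0, 0, 0, 0, 0, 0, -1],
)

```text
time: 14.85
position: [0.5662, -0.2228, 0.191]
tool_rot: [0.729, 0.676, 0.077, -0.069]
ft_force: [-0.1, 1.1, -0.2]
grip_width: 0.0867
grip_force: 0.0
```

```bash
python3 - <<'E'
from h import *
o=robot.get_obs(); print(o["time"],o["position"],o["tool_rot"],o["ft_force"]); im=robot.camera("wrist"); s=robot.camera("side"); np.save("pics/w4.npy",np.r_[o["position"],o["tool_rot"]]); cv2.imwrite("pics/w4r.png",im);cv2.imwrite("pics/s4r.png",s)
a=cv2.resize(im[20:230,260:400],None,fx=2.5,fy=2.5,interpolation=cv2.INTER_CUBIC); b=cv2.resize(s[150:310,325:425],None,fx=3.5,fy=3.5,interpolation=cv2.INTER_CUBIC)
out=np.zeros((560,800,3),np.uint8); out[:a.shape[0],:a.shape[1]]=a; out[:b.shape[0],400:400+b.shape[1]]=b; cv2.imwrite("pics/w4.png",out)
E
```

```text
14.85 [ 0.56618479 -0.22276807  0.19098226] [ 0.72944893  0.6761125   0.07730996 -0.0692771 ] [-0.14557383  1.11741473 -0.24777063]
```

View pics/w4.png

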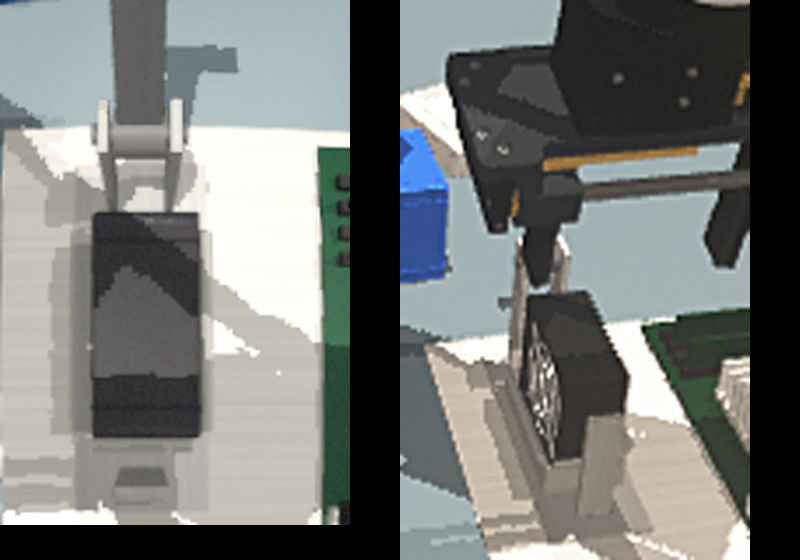

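Fan stands in the pocket, square to it (wrist panel corners (93,213)-(201,437)); side panel shows it upright beside the rest post. Checking height and tilt numerically.

```bash
python3 - <<'E'
from h import *
np.set_printoptions(precision=4,suppress=True)
po=np.load("pics/w4.npy"); W=lambda x,y,z: wplane(260+x/2.5,20+y/2.5,z,po)
u=np.radians(-4.2); B=np.array([[np.cos(u),np.sin(u)],[-np.sin(u),np.cos(u)]])
for z in (.082,.086,.092):
    c=[W(*p,z) for p in [(93,213),(199,213),(201,437),(93,437)]]
    print(z,"len",[round(float(np.linalg.norm(c[i]-c[i-1])),4) for i in range(4)],"ctr bay",B@np.mean(c,0)[:2],"yaw",np.degrees(np.arctan2(-(c[0]-c[3])[0],(c[0]-c[3])[1])))
S=lambda x,y,z: plane("side",325+(x-400)/3.5,150+y/3.5,z)
for n,w,s in (("-y+x",(201,437),(624,375)),("+y-x",(93,213),(530,294)),("+y+x",(199,213),(590,291))):
    print(n,[ (z,np.round((W(*w,z)-S(*s,z))[:2]*1000,1).tolist()) for z in (.082,.086,.090)])
E
```

```text
0.082 len [0.0797, 0.0377, 0.0797, 0.0379] ctr bay [ 0.582  -0.1205] yaw -4.2361856678576855
0.086 len [0.0785, 0.0371, 0.0785, 0.0374] ctr bay [ 0.5819 -0.1209] yaw -4.236185667857707
0.092 len [0.0767, 0.0363, 0.0768, 0.0365] ctr bay [ 0.5819 -0.1214] yaw -4.236185667857739
-y+x [(0.082, [2.6, -5.4]), (0.086, [4.6, -1.1]), (0.09, [6.6, 3.2])]
+y-x [(0.082, [-3.1, -4.0]), (0.086, [-0.9, -0.2]), (0.09, [1.3, 3.6])]
+y+x [(0.082, [-2.1, -1.2]), (0.086, [-0.1, 2.6]), (0.09, [1.8, 6.4])]
```

```bash
cat > lever.py <<'E'
from h import *
u=np.radians(-4.2); ey=np.array([-np.sin(u),np.cos(u),0]); ex=np.array([np.cos(u),np.sin(u),0]); ez=np.array([0,0,1.])
def pose(a,h,tilt,rho=.105):
    yy,zz=-np.cos(a)*rho+np.sin(a)*h, np.sin(a)*rho+np.cos(a)*h
    K=.5810*ex+(-.1207+.065+yy)*ey+(.092+zz)*ez; R=rot(85.8,tilt)
    return K+R.apply([.0095,0,-.011]),R
E
python3 - <<'E'
from lever import *
A,RA=pose(1.93,.035,-20); print(A,robot.get_obs()["position"])
up=robot.get_obs()["position"]+[.003,.03,.14]
mid=A.copy(); mid[2]=.335
B,_=pose(1.93,.012,-20)
via([up,mid,A,B],[rot(85.8,4),RA,RA,RA],[5,8,5,2],1)
E
```

```text
[ 0.58139268 -0.01595698  0.18508251] [ 0.56526895 -0.22027305  0.18983856]
max 0.75
[0.29, 0.0, -0.65, 0.0, -0.4, 0.0, 1.0, 0.28, 0.01, -0.66, 0.0, -0.41, -0.01, 1.0, 0.25, 0.0, -0.67, 0.01, -0.4, 0.0, 1.0, 0.24, 0.01, -0.68, 0.0, -0.4, 0.0, 1.0, 0.22, 0.0, -0.68, 0.0, -0.4, 0.0, 1.0, 0.55, 0.0, 0.02, 0.0, -0.75, 0.0, 1.0, 0.54, 0.0, 0.0, 0.0, -0.75, 0.0, 1.0, 0.55, 0.0, -0.04, 0.0, -0.75, 0.0, 1.0, 0.54, 0.0, -0.06, 0.0, -0.75, 0.0, 1.0, 0.54, 0.0, -0.1, 0.0, -0.75, 0.0, 1.0, 0.53, 0.01, -0.12, 0.0, -0.75, 0.0, 1.0, 0.53, 0.0, -0.14, 0.0, -0.75, 0.0, 1.0]
[0.52, 0.0, -0.18, 0.0, -0.75, 0.0, 1.0, 0.25, 0.0, 0.71, 0.0, 0.0, 0.0, 1.0, 0.26, 0.0, 0.7, 0.0, 0.0, 0.0, 1.0, 0.26, 0.0, 0.71, 0.0, 0.0, 0.0, 1.0, 0.25, 0.0, 0.7, 0.0, 0.0, 0.0, 1.0, 0.26, 0.0, 0.7, 0.0, 0.0, 0.0, 1.0, -0.29, 0.0, 0.0, 0.0, 0.0, 0.0, 1.0, -0.29, 0.0, 0.0, 0.0, 0.0, 0.0, 1.0]
```

>>> jog_arm(
  motion=[0.29, 0, -0.65, 0, -0.4, 0, 1, 0.28, 0, -0.66, 0, -0.4, 0, 1, 0.25, 0, -0.67, 0, -0.4, 0, 1, 0.24, 0, -0.68, 0, -0.4, 0, 1, 0.22, 0, -0.68, 0, -0.4, 0, 1, 0.55, 0, 0.02, 0, -0.75, 0, 1, 0.54, 0, 0, 0, -0.75, 0, 1, 0.55, 0, -0.04, 0, -0.75, 0, 1, 0.54, 0, -0.06, 0, -0.75, 0, 1, 0.54, 0, -0.1, 0, -0.75, 0, 1, 0.53, 0, -0.12, 0, -0.75, 0, 1, 0.53, 0, -0.14, 0, -0.75, 0, 1],
)

```text
time: 16.45
position: [0.5782, -0.0359, 0.3337]
tool_rot: [0.724, 0.673, -0.109, 0.101]
ft_force: [1.1, -0.0, -0.5]
grip_width: 0.0002
grip_force: 0.0
```

>>> jog_arm(
  motion=[0.52, 0, -0.18, 0, -0.75, 0, 1, 0.25, 0, 0.71, 0, 0, 0, 1, 0.26, 0, 0.7, 0, 0, 0, 1, 0.26, 0, 0.71, 0, 0, 0, 1, 0.25, 0, 0.7, 0, 0, 0, 1, 0.26, 0, 0.7, 0, 0, 0, 1, 0, 0, 0, 0, 0, 0, 1],
)

```text
time: 17.32
position: [0.5781, -0.0148, 0.1826]
tool_rot: [0.721, 0.671, -0.129, 0.116]
ft_force: [0.6, -1.2, 0.2]
grip_width: 0.0006
grip_force: 0.0
```

```bash
python3 - <<'E'
from lever import *
o=robot.get_obs(); print(o["time"],o["position"],o["tool_rot"],pose(1.93,.035,-20)[0],rot(85.8,-20).as_quat(),o["grip_width"])
a=np.linspace(1.93,-.01,20); P=[pose(x,.003,t) for x,t in zip(a,np.linspace(-20,0,20))]
P=[pose(1.93,.015,-20),pose(1.93,.006,-20)]+P
rows([p for p,_ in P],[r for _,r in P],1)
E
```

```text
17.325 [ 0.57812254 -0.01484391  0.18258602] [ 0.72092402  0.67091419 -0.12935373  0.11580292] [ 0.58139268 -0.01595698  0.18508251] [ 0.72141393  0.67037919 -0.12720474  0.11820594] 0.0006287309950934933
max 0.54
[-0.54, 0.08, -0.06, -0.09, 0.0, 0.04, 1.0, -0.23, 0.0, 0.0, 0.0, 0.0, 0.0, 1.0, -0.07, 0.0, 0.0, 0.0, 0.0, 0.0, 1.0, -0.28, 0.0, 0.0, 0.0, 0.26, 0.0, 1.0, -0.27, 0.0, 0.02, 0.0, 0.26, 0.0, 1.0, -0.27, 0.0, 0.04, 0.0, 0.27, 0.0, 1.0, -0.26, 0.0, 0.07, 0.0, 0.26, 0.0, 1.0, -0.26, 0.0, 0.09, 0.0, 0.26, 0.0, 1.0, -0.25, 0.0, 0.1, 0.0, 0.27, 0.0, 1.0, -0.23, 0.0, 0.13, 0.0, 0.26, 0.0, 1.0, -0.23, 0.0, 0.15, 0.0, 0.26, 0.0, 1.0, -0.21, 0.0, 0.16, 0.0, 0.27, 0.0, 1.0]
[-0.2, 0.0, 0.18, 0.0, 0.26, 0.0, 1.0, -0.18, 0.0, 0.2, 0.0, 0.26, 0.0, 1.0, -0.17, 0.0, 0.21, 0.0, 0.27, 0.0, 1.0, -0.14, 0.0, 0.23, 0.0, 0.26, 0.0, 1.0, -0.13, 0.0, 0.23, 0.0, 0.26, 0.0, 1.0, -0.11, 0.0, 0.25, 0.0, 0.27, 0.0, 1.0, -0.08, 0.0, 0.25, 0.0, 0.26, 0.0, 1.0, -0.07, 0.0, 0.25, 0.0, 0.26, 0.0, 1.0, -0.04, 0.0, 0.27, 0.0, 0.27, 0.0, 1.0, -0.02, 0.0, 0.26, 0.0, 0.26, 0.0, 1.0]
```

>>> jog_arm(
  motion=[-0.54, 0.08, -0.06, -0.09, 0, 0.04, 1, -0.23, 0, 0, 0, 0, 0, 1, -0.07, 0, 0, 0, 0, 0, 1, -0.28, 0, 0, 0, 0.26, 0, 1, -0.27, 0, 0.02, 0, 0.26, 0, 1, -0.27, 0, 0.04, 0, 0.27, 0, 1, -0.26, 0, 0.07, 0, 0.26, 0, 1],
)

```text
time: 18.2
position: [0.5785, -0.089, 0.2087]
tool_rot: [0.726, 0.673, -0.097, 0.097]
ft_force: [1.3, 1.1, -1.0]
grip_width: 0.0009
grip_force: 0.7
```

>>> jog_arm(
  motion=[-0.26, 0, 0.09, 0, 0.26, 0, 1, -0.25, 0, 0.1, 0, 0.27, 0, 1, -0.23, 0, 0.13, 0, 0.26, 0, 1, -0.23, 0, 0.15, 0, 0.26, 0, 1, -0.21, 0, 0.16, 0, 0.27, 0, 1, -0.2, 0, 0.18, 0, 0.26, 0, 1],
)

```text
time: 18.95
position: [0.574, -0.1502, 0.1888]
tool_rot: [0.731, 0.678, -0.057, 0.059]
ft_force: [-0.3, 1.0, -0.4]
grip_width: 0.0005
grip_force: 0.6
```

```bash
python3 - <<'E'
from lever import *
o=robot.get_obs(); print(o["time"],o["position"],o["ft_force"])
a=np.linspace(1.93,-.01,20); T=np.linspace(-20,0,20); print(pose(a[10],.003,T[10])[0])
P=[pose(x,.003,t) for x,t in zip(a[11:],T[11:])]
rows([p for p,_ in P],[r for _,r in P],1)
im=robot.camera("side"); cv2.imwrite("pics/s5.png",cv2.resize(im[120:320,300:460],None,fx=3,fy=3,interpolation=cv2.INTER_CUBIC))
E
```

```text
18.95 [ 0.57399965 -0.15024899  0.18884345] [-0.34936006  0.96699386 -0.36320784]
[ 0.57162644 -0.14894788  0.18596007]
max 0.27
[-0.14, -0.06, 0.26, 0.11, 0.25, -0.03, 1.0, -0.17, 0.0, 0.21, 0.0, 0.26, 0.0, 1.0, -0.14, 0.0, 0.23, 0.0, 0.27, 0.0, 1.0, -0.13, 0.0, 0.23, 0.0, 0.26, 0.0, 1.0, -0.11, 0.0, 0.25, 0.0, 0.26, 0.0, 1.0, -0.08, 0.0, 0.25, 0.0, 0.27, 0.0, 1.0, -0.06, 0.0, 0.26, 0.0, 0.26, 0.0, 1.0, -0.05, 0.0, 0.26, 0.0, 0.26, 0.0, 1.0, -0.01, 0.0, 0.26, 0.0, 0.27, 0.0, 1.0]
```

View pics/s5.png

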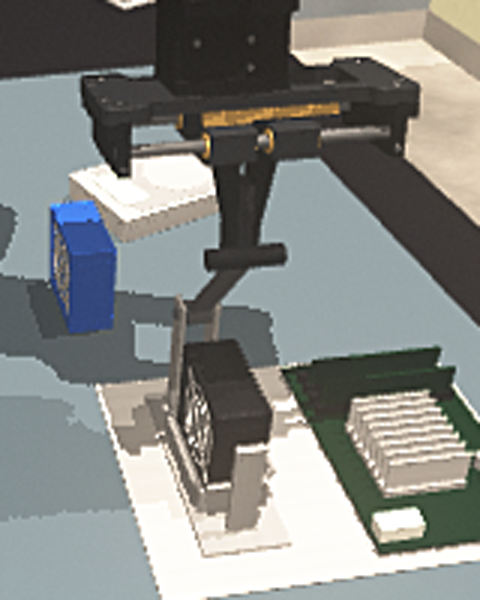

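The fingers are pushing the lever (crossbar at (245,255)), now leaning over the seated fan. I'll carry on along the arc.

>>> jog_arm(
  motion=[-0.14, -0.06, 0.26, 0.11, 0.25, -0.03, 1, -0.17, 0, 0.21, 0, 0.26, 0, 1, -0.14, 0, 0.23, 0, 0.27, 0, 1, -0.13, 0, 0.23, 0, 0.26, 0, 1, -0.11, 0, 0.25, 0, 0.26, 0, 1, -0.08, 0, 0.25, 0, 0.27, 0, 1, -0.06, 0, 0.26, 0, 0.26, 0, 1],
)

```text
time: 19.88
position: [0.5687, -0.19, 0.1253]
tool_rot: [0.732, 0.681, -0.013, 0.013]
ft_force: [0.0, 0.2, 0.3]
grip_width: 0.0003
grip_force: 0.5
```

>>> jog_arm(
  motion=[-0.05, 0, 0.26, 0, 0.26, 0, 1, -0.01, 0, 0.26, 0, 0.27, 0, 1, 0, 0, 0, 0, 0, 0, 1],
)

```text
time: 20.25
position: [0.5685, -0.1929, 0.1063]
tool_rot: [0.733, 0.681, 0.0, 0.0]
ft_force: [-2.4, 0.6, 9.1]
grip_width: 0.0004
grip_force: 4.7
```

>>> jog_arm(
  motion=[0, 0, 0.04, 0, 0, 0, 1, 0, 0, 0, 0, 0, 0, 1],
)

```text
time: 20.5
position: [0.5686, -0.1929, 0.1061]
tool_rot: [0.732, 0.681, -0.0, 0.001]
ft_force: [-5.2, 0.3, 16.3]
grip_width: 0.0004
grip_force: 8.4
```

>>> jog_arm(
  motion=[0, 0, -0.3, 0, 0, 0, 1, 0, 0, -0.8, 0, 0, 0, 1, 0, 0, -0.9, 0, 0, 0, 1, -0.6, 0, -0.9, 0, 0, 0, 1, -0.9, 0, -0.5, 0, 0, 0, 1, -0.9, 0, 0, 0, 0, 0, 1, 0, 0, 0, 0, 0, 0, 1],
)

```text
time: 21.38
position: [0.5614, -0.2909, 0.2396]
tool_rot: [0.733, 0.68, -0.0, 0.001]
ft_force: [-0.1, 0.3, -0.5]
grip_width: 0.0007
grip_force: 0.0
```

```bash
python3 - <<'E'
from lever import *
o=robot.get_obs(); print(o["time"],o["position"],o["ft_force"])
s=robot.camera("side"); w=robot.camera("wrist"); np.save("pics/w6.npy",np.r_[o["position"],o["tool_rot"]])
out=np.zeros((480,800,3),np.uint8); out[:,:400]=cv2.resize(s[190:310,320:420],(400,480),interpolation=cv2.INTER_CUBIC)
out[:400,400:]=cv2.resize(w[60:220,240:400],(400,400),interpolation=cv2.INTER_CUBIC); cv2.imwrite("pics/f6.png",out)
E
```

```text
21.375 [ 0.56144138 -0.29087857  0.23964966] [-0.10359868  0.34464675 -0.5269752 ]
```

View pics/f6.png

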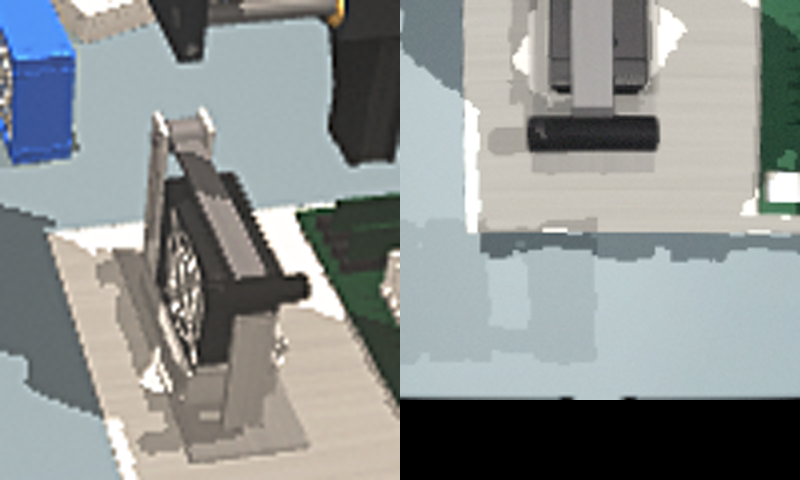

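The lever lies level across the fan with its crossbar over the rest post at about (258,292) in the side panel. Pressing with 16 N moved it no further, and the arm is now clear.

```bash
python3 -c "
from rig import robot
print(robot.hand_in())"
```

```text
the job is handed in; nothing more can be done
None
```

The small fan is seated upright on the bay floor and let go, the lever is shut to its stop, the arm is clear, and the job is handed in (the hand-in returned no verdict).

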